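# Load a switch module into the bench test jig and lock it with the keeper

## Robot

A 6-joint arm with a two-finger parallel gripper is mounted at the origin on the work surface. World frame = base frame: x ahead of the robot, y to its left, z up, the work surface at z = 0. Lengths are in mm, angles in rad, forces in N, time in s.
With the tool pointing down it reaches from about 275 to 850 mm from the base axis. Payload 19 kg.
Tool frame: the origin (TCP) lies at the very end of the fingers, on their centre line; the grasp point (between the pads) lies 19 mm behind it (env.hold_point_z is the distance from the TCP to the grasp point, in mm); z points along the fingers, y is the line along which they close (so a half turn about z gives the same grasp; the last joint's range is limited). The gripper opens to 85 mm and grips with 20 to 120 N. Pads are 22 mm wide; open, the fingers measure 114 mm over their backs; the gripper's body (76 mm by 85 mm) begins 54 mm behind the grasp point. The pads swing forward as they close: fully open they stand 13 mm farther back than shut.
Start: joints at [-1.451, 0.15, 1.437, -0, 1.554, -0.134], TCP at [144.348, -556.555, 231.267] pointing down, gripper open.
Joint ranges: [-2.8, 2.8], [-0.68, 2.1], [0.12, 2.68], [-1.39, 4.53], [0.16, 2.79], [-2.81, 2.81]. Speed limits (rad/s): [1.89, 1.89, 2.22, 3.01, 3.01, 3.01].

## Interface

Orientations are given as a unit quaternion [w, x, y, z].
In Python, from station import env gives the robot as it stands.
- The arm moves only by the tool arm_command, never from a script. Its argument "deltas" is a list of rows, each an object with "linear": the shift along the tool's x, y, z in cm, a list of three; "turn": the turn, a rotation vector about the tool's x, y, z in degrees, a list of three; "fingers": the opening, from 0 (shut) to 1 (fully open). A call has 1 to 20 rows; each row shifts and turns the commanded pose from where the row before left it, along the tool's axes as they then stand; what a row does not reach is not made up. A row lasts 1/8 s, in which the tool goes at most 62.5 mm and 10.7 degrees, less where a joint would pass 70% of its speed; a pose out of reach is approached as far as the arm can. A call with a gripper value outside its range is refused whole. The fingers move at their own pace and stop on an object; the grip force is fixed at half the most. Time passes only in rows, so rows that do not move let the fingers close. It gives the time, the measured TCP pose, the force, the opening and the grip force at its end, in the units of the state.
- env.read_state(): the state, without advancing time (a new reading comes with each control period).
- env.get_image(name): name is "scene" or "top" or "wrist"; returns a dict with "pixels" (400x640x3 uint8, red, green, blue), "K" (3x3 intrinsics, pixels), "D" ([k1, k2, p1, p2, k3] as OpenCV has them; the pictures are not rectified), "extrinsics" (4x4, takes a point from camera to world coordinates); the wrist camera has in their place "tool_from_camera" (4x4, takes a point from camera to tool coordinates, whose origin is the TCP and whose axes are the flange's). Camera axes: x right, y down, z forward; pixel columns grow to the right and rows downward; lengths in mm; the calibration is good to about 2 mm. A picture is of the moment at which its call begins: read the wrist's pose just before it. There is no depth.
- env.sign_off(): hands the job in; it is judged then, once.
The state is a dict: "clock": time; "joint_pos": joint angles; "dq": joint speeds; "joint_torque": joint torques, N m; "ee_pos": TCP position; "tool_rot": TCP orientation; "contact_force": force on the tool from outside, world axes, zero at the start; "wrist_torque": the same for the moment, N m; "width": finger opening in mm; "grasp_force": force on a finger pad.
Only numpy, scipy, OpenCV 4.12 (cv2) and the standard library are available. Lean on these libraries where they do the work, as an engineer would, in place of code of your own. Each camera call takes 0.05 s, during which the arm holds its last target. There are 200 camera calls.

## Task

Slide the ivory switch module, tongue first, under the fixed steel bar of the green test jig until the tongue is fully home against the back stop. Then swing the red keeper lever fully closed behind the module's foot to lock it in, and let go. Leave the other things on the bench where they are.

Things in the scene. Friction and masses are not known exactly. Their poses are not given: they have to be found in the camera images.
- module: Loose switch module, 0.45 kg, flat on the bench: ivory bakelite housing on a steel foot. Foot 150 (x) x 60 (y) x 6 mm; origin at the centre of the foot's underside, +x towards the tongue, z up. Housing x -60 to +10, 52 mm wide (y), 6 to 66 mm up, flat sides; brass spindle on top to 78 mm up, brass gland at the rear to x -73. Bare foot ahead of the housing (tongue) and 15 mm behind it.
- module_grip (a point): Grip point: middle of the housing, at module (-25, 0, 42) mm; take the housing across its 52 mm width (module y). Axes as the module's.
- module_tip (a point): Front end of the module's tongue, at module (75, 0, 3) mm. The tongue is 65 mm long, 60 mm wide, 6 mm thick, with 8 mm bevelled corners. Axes as the module's.
- jig: Fixed green test jig; place and heading vary. Bed 280 (x) x 170 (y) x 12 mm, origin at the centre of its underside, z up; the module goes in towards +x. With the module home, flat on the bed, its origin is at jig (30, 0, 12) mm with the same heading, the foot's rear edge at x -45, the housing 22 mm short of the bar.
- jig_mouth (a point): Middle of the channel's mouth on the bed's top, at jig (-40, 0, 12) mm. Steel guide rails 8 mm high leave a channel 65 mm wide centred on y = 0 from jig x -15 to +100 mm; at the mouth it flares to 81 mm. From x -40 back to x -140 the bed is clear for the foot. Axes as the jig's.
- jig_bar (a point): Middle of the underside of the fixed steel bar, at jig (77, 0, 22) mm, 10 mm above the bed's top. The bar is 30 mm (jig x 62 to 92) x 130 mm (y) x 18 mm thick; its bolt heads reach 49 mm above the bench. Axes as the jig's.
- jig_stop (a point): Foot of the back stop's face in the middle of the channel, at jig (105, 0, 12) mm; the stop is 16 mm high. Axes as the jig's.
- keeper_pivot (a point): Vertical pivot of the red keeper lever, on the bed's top at jig (-56, -50, 12) mm, at the channel's -y side. The lever bar is 16 mm wide and lies 2 to 10 mm above the bed's top; it blocks, or is blocked by, a foot that is not home. Axes as the jig's.
- keeper (a joint): Angle of the red enamel keeper lever about its vertical pivot, rad, counter-clockwise from above. 0 = closed, on its stop: the lever points to jig +y, across the channel, its front edge 3 mm behind the foot of a module that is home. At q it points along jig (-sin q, cos q). Starts open at 1.75 to 2.15 (limit 2.4) and stays where it is left; about 1.2 N at the knob moves it.
- keeper_knob (a point): Middle of the red upright round knob on the lever's end, 105 mm from the pivot axis, 50 mm above the bench: 22 mm diameter, from 22 to 64 mm above the bench; can be pinched from above in any direction. z up.
- worm_gear: Bystander: brass worm wheel, 70 mm across and 26 mm high, lying flat; origin at the centre of its underside.
- gearbox_cover: Bystander: black cast-iron gearbox cover, 150 x 110 mm flange, 50 mm high, lying on its flange; origin at the centre of its underside.
- crank: Bystander: aluminium crank handle lying on the bench with its grip upright, 150 mm long, 76 mm high; origin under the middle of its arm.
- screwdriver: Bystander: screwdriver, 200 mm long, lying flat.
- wrench: Bystander: steel wrench lying flat.
- oil_can: Bystander: copper oil can with a pointed spout, 76 mm across and 125 mm high; origin at the centre of its underside.

How it is judged:
By the outcome, as a careful person would: the job done as asked, in the order asked, and still so for the second after the job is handed in, with the robot touching nothing.
It also fails if it takes over 54 s, if anything falls off the work surface, if the arm or the gripper's body presses on something with over 40 N, if the wrist force passes 120 N, or if a joint passes its speed limit or range.

## Working session

There is one attempt and no reset: what is moved stays moved. The work goes in short steps, Python scripts to look and compute and a tool call to move; the robot and the scene stay as the last step left them, time stands still between calls to the robot, and variables do not carry over. Pictures are saved under pics/ and viewed, at most 10 in all, crops included, and the job is handed in when it is done.

Besides the shell and the picture viewer there is one more tool, called in YAML: its name, and indented under it one key for each argument. arm_command: Moves the arm, as the interface text tells. Its arguments: {"type":"object","properties":{"deltas":{"type":"array","items":{"type":"object","properties":{"linear":{"type":"array","items":{"type":"number"}},"turn":{"type":"array","items":{"type":"number"}},"fingers":{"type":"number"}}}}},"required":["deltas"]}

```bash
mkdir -p pics; ls
python3 - <<'E'
from station import env
import cv2,numpy as np
s=env.read_state();print({k:np.round(v,3).tolist() for k,v in s.items()})
for n in ["top","scene"]:
    i=env.get_image(n);cv2.imwrite(f"pics/{n}0.png",i["pixels"][:,:,::-1]);np.savez(f"{n}.npz",**{k:np.array(i[k]) for k in("K","D","extrinsics")})
    print(n,np.round(i["K"],1).tolist(),i["D"],np.round(i["extrinsics"],3).tolist())
E
```

```text
pics
{'clock': 0.0, 'joint_pos': [-1.451, 0.151, 1.438, -0.0, 1.554, -0.134], 'dq': [0.0, -0.0, 0.0, 0.001, 0.0, 0.0], 'joint_torque': [0.002, -71.305, -57.087, -0.0, 0.009, -0.0], 'ee_pos': [144.333, -556.343, 230.692], 'tool_rot': [-0.001, 0.992, 0.127, -0.0], 'contact_force': [-0.039, -0.119, 0.266], 'wrist_torque': [-0.004, 0.024, 0.04], 'grasp_force': 0.0, 'width': 85.546}
top [[428.7, 0.0, 321.4], [0.0, 428.7, 200.8], [0.0, 0.0, 1.0]] [-0.04064518  0.          0.          0.          0.        ] [[0.004, -0.996, 0.091, 436.417], [-1.0, -0.004, -0.002, 18.462], [0.002, -0.091, -0.996, 1356.867], [0.0, 0.0, 0.0, 1.0]]
scene [[507.3, 0.0, 319.7], [0.0, 507.3, 192.7], [0.0, 0.0, 1.0]] [-0.11977177  0.          0.          0.          0.        ] [[-0.738, 0.424, -0.525, 1447.364], [0.674, 0.443, -0.591, 1000.489], [-0.018, -0.79, -0.613, 1118.637], [0.0, 0.0, 0.0, 1.0]]
```

View pics/top0.png

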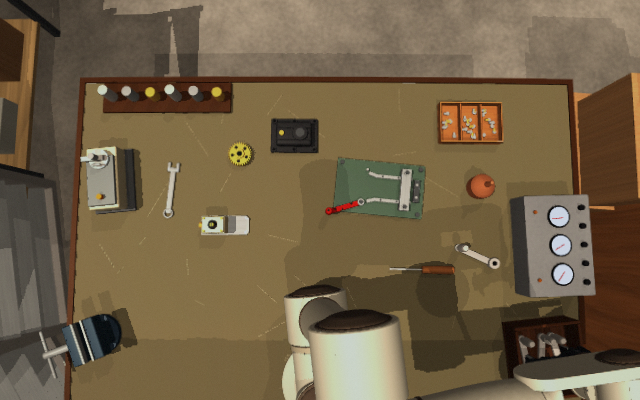

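View pics/scene0.png

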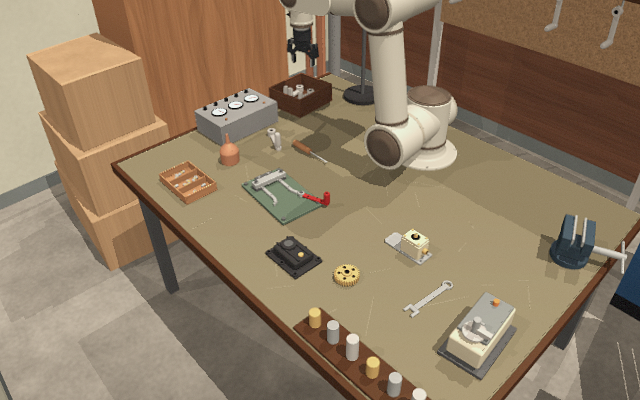

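Top view: the module is at about (224,225) with its tongue towards the right. The jig is at about (380,188) with its bar at x≈405, and the keeper knob is at about (330,211). I'll enlarge this area.

Run:
```python
import cv2,numpy as np
i=cv2.imread("pics/top0.png")
f=lambda c:cv2.resize(c,None,fx=7,fy=7,interpolation=cv2.INTER_CUBIC)
a=f(i[150:225,322:432]); b=f(i[205:245,190:300])
cv2.imwrite("pics/c0.png",np.vstack([a[:,:770],b[:70*7//1]])[:800])
print(a.shape,b.shape)
c=np.vstack([cv2.resize(i[150:225,322:432],None,fx=5,fy=5,interpolation=2),cv2.resize(i[208:242,190:300],None,fx=5,fy=5,interpolation=2)])
cv2.imwrite("pics/c0.png",c);print(c.shape)
```

```text
(525, 770, 3) (280, 770, 3)
(545, 550, 3)
```

View pics/c0.png

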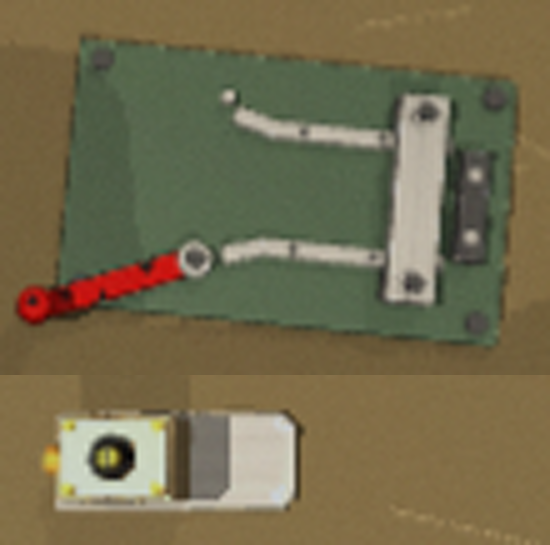

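The crop shows these bed corners: (82,38), (518,80), (497,345). The bar's top corners are (402,95), (452,97), (435,303), (385,299). The pivot is at (196,259) and the knob at (34,303). The foot's front edge is at x≈299, with its sides at y≈412 and 508.

```bash
cat > h.py <<'E'
import cv2,numpy as np
from scipy.optimize import least_squares
def rays(uv,K,D,T):
    n=cv2.undistortPoints(np.array(uv,float).reshape(-1,1,2),K,D).reshape(-1,2)
    return (T[:3,:3]@np.c_[n,np.ones(len(n))].T).T
def back(uv,z,K,D,T):
    d=rays(uv,K,D,T); t=(np.array(z)-T[2,3])/d[:,2]; return T[:3,3]+d*t[:,None]
def R2(a): return np.array([[np.cos(a),-np.sin(a)],[np.sin(a),np.cos(a)]])
def fit(body,world):  # 2d pose: x,y,yaw
    body=np.array(body,float)[:,:2]; w=np.array(world)[:,:2]
    b=body-body.mean(0); c=w-w.mean(0)
    a=np.arctan2((b[:,0]*c[:,1]-b[:,1]*c[:,0]).sum(),(b*c).sum())
    t=w.mean(0)-R2(a)@body.mean(0); return t,a,w-(body@R2(a).T+t)
E
python3 - <<'E'
from h import *
c=np.load("top.npz");P=(c["K"],c["D"],c["extrinsics"])
g=lambda p,oy:[((x+.5)/5-.5+190*(oy!=150)+322*(oy==150),(y+.5)/5-.5+oy) for x,y in p]
J=g([(82,38),(518,80),(497,345),(402,95),(452,97),(435,303),(385,299)],150)
zb=[12]*3+[40]*4
W=back(J,zb,*P)
t,a,r=fit([(-140,85),(140,85),(140,-85),(62,65),(92,65),(92,-65),(62,-65)],W);print("jig",t,a,np.degrees(a));print(r.round(1))
kp=back(g([(196,259),(34,303)],150),[26,64],*P);print(kp)
print((kp[:,:2]-t)@R2(a))
M=g([(299,y-375) for y in(430,490)],208)+g([(225,412-375),(225,508-375)],208)
print(back(M,[6]*4,*P)); print(back(g([(62,43),(167,43),(62,126),(167,127)],208),[66]*4,*P))
E
```

```text
jig [ 600.5361832  -166.79552296] -1.6649664062187395 -95.39554810739796
[[-0.3 -0.7]
 [ 0.4  0.3]
 [ 0.8  0.8]
 [-1.8  0.5]
 [-0.1 -0.9]
 [ 0.8 -0.5]
 [ 0.3  0.5]]
[[ 555.88795804 -106.61093843   26.        ]
 [ 525.40273269   -4.93268336   64.        ]]
[[ -55.71960774  -50.10961522]
 [-154.08079937  -90.02067259]]
[[501.86870504 243.18636833   6.        ]
 [464.0822869  242.50377491   6.        ]
 [513.04178092 290.24694794   6.        ]
 [452.55601608 288.97414253   6.        ]]
[[505.57574476 376.96087269  66.        ]
 [505.86028881 313.22909618  66.        ]
 [455.53594603 375.57862727  66.        ]
 [455.2653205  312.04618814  66.        ]]
```

arm_command:
  deltas:
    - {"turn": [0,0,-9.5],"linear": [0,0,0],"fingers": 1}
    - {"turn": [0,0,-9.5],"linear": [0,0,0],"fingers": 1}
    - {"turn": [0,0,-9.5],"linear": [0,0,0],"fingers": 1}
    - {"turn": [0,0,-9.5],"linear": [0,0,0],"fingers": 1}
    - {"turn": [0,0,-9.5],"linear": [0,0,0],"fingers": 1}
    - {"turn": [0,0,-9.5],"linear": [0,0,0],"fingers": 1}
    - {"turn": [0,0,-9.5],"linear": [0,0,0],"fingers": 1}
    - {"turn": [0,0,-9.5],"linear": [0,0,0],"fingers": 1}
    - {"linear": [4.4,3.4,0],"turn": [0,0,0],"fingers": 1}
    - {"linear": [4.4,3.4,0],"turn": [0,0,0],"fingers": 1}
    - {"linear": [4.4,3.4,0],"turn": [0,0,0],"fingers": 1}
    - {"linear": [4.4,3.4,0],"turn": [0,0,0],"fingers": 1}
    - {"linear": [4.4,3.4,0],"turn": [0,0,0],"fingers": 1}
    - {"linear": [4.4,3.4,0],"turn": [0,0,0],"fingers": 1}
    - {"linear": [4.4,3.4,0],"turn": [0,0,0],"fingers": 1}
    - {"linear": [4.4,3.4,0],"turn": [0,0,0],"fingers": 1}
    - {"linear": [4.4,3.4,0],"turn": [0,0,0],"fingers": 1}
    - {"linear": [4.4,3.4,0],"turn": [0,0,0],"fingers": 1}

```text
clock: 2.35
ee_pos: [480.9, -111.6, 231.2]
tool_rot: [-0.0, 0.704, 0.71, -0.0]
contact_force: [0.6, -1.0, 0.6]
width: 85.5
grasp_force: 0.0
```

arm_command:
  deltas:
    - {"linear": [5,0,0],"turn": [0,0,0],"fingers": 1}
    - {"linear": [5.5,0,0],"turn": [0,0,0],"fingers": 1}
    - {"linear": [5.5,0,0],"turn": [0,0,0],"fingers": 1}
    - {"linear": [5.5,0,0],"turn": [0,0,0],"fingers": 1}
    - {"linear": [5.5,0,0],"turn": [0,0,0],"fingers": 1}
    - {"linear": [5.5,0,0],"turn": [0,0,0],"fingers": 1}
    - {"linear": [5.5,0,0],"turn": [0,0,0],"fingers": 1}
    - {"linear": [5,0,0],"turn": [0,0,0],"fingers": 1}
    - {"linear": [0,0,0],"turn": [0,0,0],"fingers": 1}
    - {"linear": [0,0,0],"turn": [0,0,0],"fingers": 1}

```text
clock: 3.6
ee_pos: [475.9, 316.3, 231.0]
tool_rot: [-0.0, 0.704, 0.711, -0.0]
contact_force: [-0.5, 0.2, 0.1]
width: 85.5
grasp_force: 0.0
```

```bash
cat > look.py <<'E'
import sys,cv2,numpy as np
from station import env
from scipy.spatial.transform import Rotation as R
n=sys.argv[1]
s=env.read_state();i=env.get_image("wrist")
T=np.eye(4);q=s["tool_rot"];T[:3,:3]=R.from_quat(np.r_[q[1:],q[0]]).as_matrix();T[:3,3]=s["ee_pos"]
E=T@np.array(i["tool_from_camera"])
cv2.imwrite(f"pics/{n}.png",i["pixels"][:,:,::-1]);np.savez(f"{n}.npz",K=i["K"],D=i["D"],extrinsics=E)
print(np.round(s["clock"],2),np.round(s["ee_pos"],1),"toolx",np.degrees(np.arctan2(T[1,0],T[0,0])),"tilt",T[:3,2].round(4),s["width"],np.round(s["contact_force"],1))
print(np.round(E,2))
E
python3 look.py w1
```

```text
3.6 [475.9 316.3 231. ] toolx 90.56724575828396 tilt [-6.e-04 -5.e-04 -1.e+00] 85.45954974906958 [-0.5  0.2  0.1]
[[ 1.0000e+00  1.0000e-02  0.0000e+00  4.7598e+02]
 [ 1.0000e-02 -9.5000e-01 -3.2000e-01  3.9912e+02]
 [-0.0000e+00  3.2000e-01 -9.5000e-01  3.7395e+02]
 [ 0.0000e+00  0.0000e+00  0.0000e+00  1.0000e+00]]
```

View pics/w1.png

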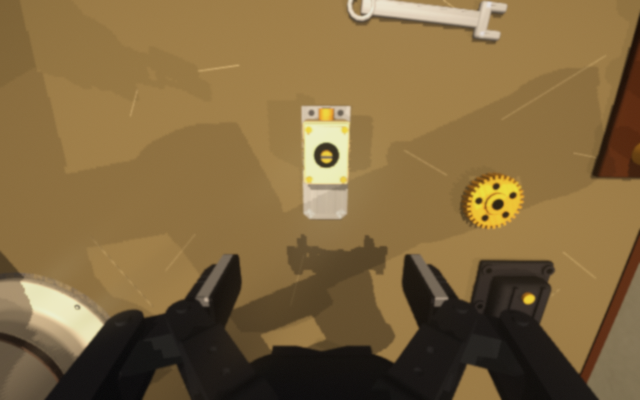

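The module stands in columns 302–350 and rows 106–219. I'll enlarge it.

Run:
```python
import cv2
i=cv2.imread("pics/w1.png")
cv2.imwrite("pics/c1.png",cv2.resize(i[98:228,280:372],None,fx=4.5,fy=4.5,interpolation=2))
```

```text
(no output)
```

View pics/c1.png

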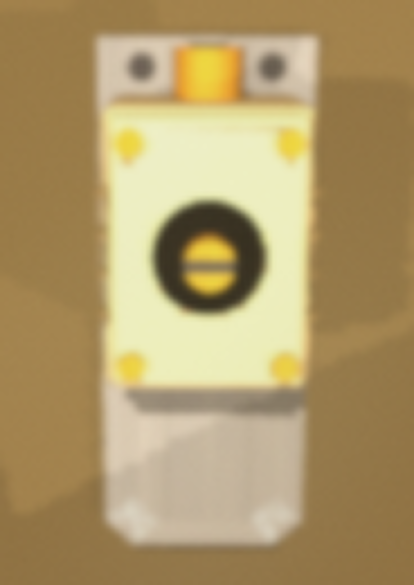

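The crop shows the foot's rear corners at (97,37) and (318,37), its front edge at y≈544 from x=131 to 277, and the bevel starts at (105,519) and (302,519).

Run:
```python
from h import *
c=np.load("w1.npz");P=(c["K"],c["D"],c["extrinsics"])
p=[(97,37),(318,37),(105,519),(302,519),(131,544),(277,544)]
W=back([((x+.5)/4.5-.5+280,(y+.5)/4.5-.5+98) for x,y in p],[6]*6,*P)
# image left = world -x = module -y (module x ~ -Y world)
t,a,r=fit([(-75,-30),(-75,30),(67,-30),(67,30),(75,-22),(75,22)],W)
print(W.round(1),t,np.degrees(a),r.round(1).tolist(),"grip",t+R2(a)@[-25,0])
```

```text
[[451.  394.1   6. ]
 [511.5 394.7   6. ]
 [451.7 252.4   6. ]
 [512.5 253.    6. ]
 [459.7 244.1   6. ]
 [505.1 244.5   6. ]] [481.75455746 319.46695342] -89.57695308748225 [[-0.2, -0.1], [0.3, 0.0], [-0.5, 0.1], [0.3, 0.3], [-0.6, -0.2], [0.8, -0.1]] grip [481.5699701  344.46627196]
```

arm_command:
  deltas:
    - {"linear": [2.8,0.6,2.0],"turn": [0,0,0],"fingers": 1}
    - {"linear": [0,0,4],"turn": [0,0,0],"fingers": 1}
    - {"linear": [0,0,4],"turn": [0,0,0],"fingers": 1}
    - {"linear": [0,0,4],"turn": [0,0,0],"fingers": 1}
    - {"linear": [0,0,3],"turn": [0,0,0],"fingers": 1}
    - {"linear": [0,0,2],"turn": [0,0,0],"fingers": 1}
    - {"linear": [0,0,1.9],"turn": [0,0,0],"fingers": 1}
    - {"linear": [0,0,0],"turn": [0,0,0],"fingers": 1}
    - {"linear": [0,0,0],"turn": [0,0,0],"fingers": 0}
    - {"linear": [0,0,0],"turn": [0,0,0],"fingers": 0}
    - {"linear": [0,0,0],"turn": [0,0,0],"fingers": 0}
    - {"linear": [0,0,0],"turn": [0,0,0],"fingers": 0}
    - {"linear": [0,0,0],"turn": [0,0,0],"fingers": 0}
    - {"linear": [0,0,0],"turn": [0,0,0],"fingers": 0}

```text
clock: 5.4
ee_pos: [482.3, 345.0, 23.5]
tool_rot: [0.0, 0.704, 0.71, 0.001]
contact_force: [-1.2, -0.5, 7.1]
width: 51.1
grasp_force: 64.1
```

arm_command:
  deltas:
    - {"linear": [0,0,-2],"turn": [0,0,0],"fingers": 0}
    - {"linear": [0,0,-5],"turn": [0,0,0],"fingers": 0}
    - {"linear": [0,0,-6],"turn": [0,0,0],"fingers": 0}
    - {"linear": [0,0,-5],"turn": [0,0,0],"fingers": 0}
    - {"linear": [-3,0.6,0],"turn": [0,0,0],"fingers": 0}
    - {"linear": [-5,1.05,0],"turn": [0,0,0],"fingers": 0}
    - {"linear": [-5,1.05,0],"turn": [0,0,0],"fingers": 0}
    - {"linear": [-5,1.05,0],"turn": [0,0,0],"fingers": 0}
    - {"linear": [-5,1.05,0],"turn": [0,0,0],"fingers": 0}
    - {"linear": [-5,1.05,0],"turn": [0,0,0],"fingers": 0}
    - {"linear": [-5,1.05,0],"turn": [0,0,0],"fingers": 0}
    - {"linear": [-5,1.05,0],"turn": [0,0,0],"fingers": 0}
    - {"linear": [-5,1.05,0],"turn": [0,0,0],"fingers": 0}
    - {"linear": [-5,1.05,0],"turn": [0,0,0],"fingers": 0}
    - {"linear": [-5,1.05,0],"turn": [0,0,0],"fingers": 0}
    - {"linear": [-3,0.6,0],"turn": [0,0,6],"fingers": 0}
    - {"linear": [0,0,0],"turn": [0,0,0],"fingers": 0}
    - {"linear": [0,0,0],"turn": [0,0,0],"fingers": 0}

```text
clock: 7.65
ee_pos: [603.9, -213.8, 202.1]
tool_rot: [-0.0, 0.74, 0.673, 0.0]
contact_force: [-0.3, 0.2, -6.5]
width: 51.2
grasp_force: 65.3
```

```bash
python3 look.py w2; python3 -c "
import cv2
i=cv2.imread('pics/w2.png');cv2.imwrite('pics/w2b.png',cv2.resize(i,(800,500),interpolation=2))"
```

```text
7.65 [ 603.9 -213.8  202.1] toolx 84.58084445921482 tilt [-5.e-04  6.e-04 -1.e+00] 51.17828780291321 [-0.3  0.2 -6.5]
[[ 1.0000e+00 -9.0000e-02 -3.0000e-02  6.1260e+02]
 [-9.0000e-02 -9.4000e-01 -3.2000e-01 -1.3156e+02]
 [-0.0000e+00  3.2000e-01 -9.5000e-01  3.4514e+02]
 [ 0.0000e+00  0.0000e+00  0.0000e+00  1.0000e+00]]
```

View pics/w2b.png

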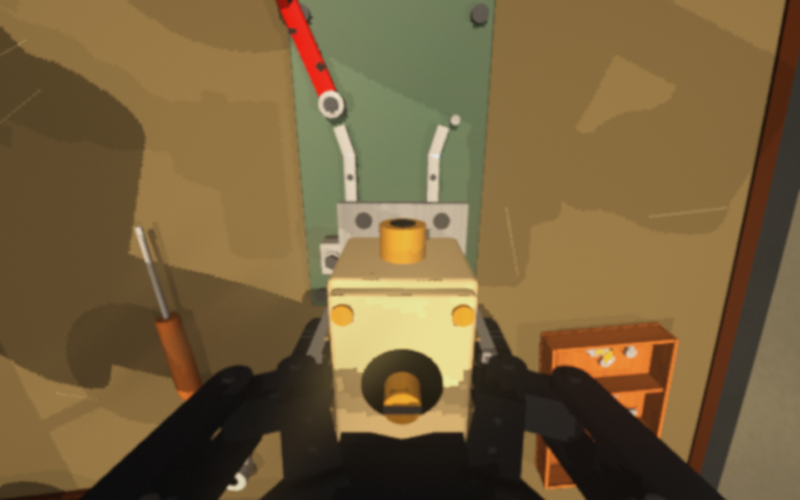

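The picture shows the pivot cap at (331,104) and the rails' inner edges at x≈357 and 428 on row 190. The bed edges are at (294,50)/(305,220) and (491,50)/(478,260). The foot's rear edge runs from (337,204) to (468,204).

Run:
```python
from h import *
c=np.load("w2.npz");P=(c["K"],c["D"],c["extrinsics"])
g=lambda p:[((x+.5)/1.25-.5,(y+.5)/1.25-.5) for x,y in p]
t=np.array([600.54,-166.80]);a=-1.66497
names="pivot Lin190 Rin190 Lin165 Rin165 bedL bedL2 bedR bedR2 footL footR".split()
W=back(g([(331,104),(357,190),(428,190),(356,165),(428,165),(294,50),(305,220),(491,50),(478,260),(337,204),(468,204)]),[26,20,20,20,20,12,12,12,12,184.5,184.5],*P)
for n,w,j in zip(names,W.round(1),((W[:,:2]-t)@R2(a)).round(1)): print(n,w,j)
print("tcp in jig",(np.array([603.9,-213.8])-t)@R2(a))
```

```text
pivot [ 555.4 -107.1   26. ] [-55.2 -50.6]
Lin190 [ 566.6 -181.5   20. ] [ 17.8 -32.4]
Rin190 [ 631.2 -187.7   20. ] [17.9 32.5]
Lin165 [ 568.7 -159.2   20. ] [ -4.6 -32.4]
Rin165 [ 632.8 -165.3   20. ] [-4.5 32. ]
bedL [528.5 -61.   12. ] [-98.5 -81.7]
bedL2 [ 511.6 -206.7   12. ] [ 48.1 -84.8]
bedR [692.6 -76.7  12. ] [-98.3  83.2]
bedR2 [ 676.5 -263.6   12. ] [89.3 84.8]
footL [ 579.9 -161.7  184.5] [ -3.1 -21. ]
footR [ 639.6 -167.4  184.5] [-3.1 38.9]
tcp in jig [46.47578395  7.7647348 ]
```

arm_command:
  deltas:
    - {"linear": [4,-0.2,0],"turn": [0,0,0],"fingers": 0}
    - {"linear": [5.4,-0.2,0],"turn": [0,0,0],"fingers": 0}
    - {"linear": [5,-0.2,0],"turn": [0,0,0],"fingers": 0}
    - {"linear": [4,-0.2,1],"turn": [0,0,0],"fingers": 0}
    - {"linear": [0,0,4],"turn": [0,0,0],"fingers": 0}
    - {"linear": [0,0,4],"turn": [0,0,0],"fingers": 0}
    - {"linear": [0,0,4],"turn": [0,0,0],"fingers": 0}
    - {"linear": [0,0,2],"turn": [0,0,0],"fingers": 0}
    - {"linear": [0,0,0],"turn": [0,0,0],"fingers": 0}
    - {"linear": [0,0,0],"turn": [0,0,0],"fingers": 0}
    - {"linear": [0,0,0],"turn": [0,0,0],"fingers": 0}

```text
clock: 9.07
ee_pos: [614.2, -30.1, 53.7]
tool_rot: [0.001, 0.74, 0.673, 0.001]
contact_force: [-0.1, -0.5, -5.3]
width: 50.9
grasp_force: 65.0
```

```bash
cat > js.py <<'E'
from h import *
from station import env
t=np.array([600.54,-166.80]);a=-1.66497
s=env.read_state();q=s["tool_rot"]
print(s["clock"],"tcp jig",((s["ee_pos"][:2]-t)@R2(a)).round(1),"z",s["ee_pos"][2],"th",np.degrees(2*np.arctan2(q[2],q[1])),"F jig",(np.array(s["contact_force"])[:2]@R2(a)).round(1),s["contact_force"][2],s["width"])
E
python3 js.py
```

```text
9.075 tcp jig [-137.3    0.8] z 53.7317253518267 th 84.5623665034554 F jig [ 0.5 -0.1] -5.30040415831608 50.91130062287413
```

arm_command:
  deltas:
    - {"linear": [0,-0.13,1],"turn": [0,0,0],"fingers": 0}
    - {"linear": [0,0,0.65],"turn": [0,0,0],"fingers": 0}
    - {"linear": [0,0,0],"turn": [0,0,0],"fingers": 0}
    - {"linear": [-1,0,0],"turn": [0,0,0],"fingers": 0}
    - {"linear": [-1,0,0],"turn": [0,0,0],"fingers": 0}
    - {"linear": [-1,0,0],"turn": [0,0,0],"fingers": 0}
    - {"linear": [-1,0,0],"turn": [0,0,0],"fingers": 0}
    - {"linear": [-1,0,0],"turn": [0,0,0],"fingers": 0}
    - {"linear": [-1,0,0],"turn": [0,0,0],"fingers": 0}
    - {"linear": [0,0,0],"turn": [0,0,0],"fingers": 0}
    - {"linear": [0,0,0],"turn": [0,0,0],"fingers": 0}

```text
clock: 10.45
ee_pos: [606.7, -89.7, 35.8]
tool_rot: [-0.0, 0.74, 0.673, 0.0]
contact_force: [-0.7, 0.9, -6.1]
width: 51.2
grasp_force: 65.9
```

```bash
python3 js.py
```

```text
10.45 tcp jig [-77.3  -1.1] z 35.82616886488929 th 84.5381019028668 F jig [-0.9 -0.7] -6.102738006366046 51.155220767367204
```

arm_command:
  deltas:
    - {"linear": [-0.5,0.04,-0.07],"turn": [0,0,0],"fingers": 0}
    - {"linear": [-1,0,0],"turn": [0,0,0],"fingers": 0}
    - {"linear": [-1,0,0],"turn": [0,0,0],"fingers": 0}
    - {"linear": [-1,0,0],"turn": [0,0,0],"fingers": 0}
    - {"linear": [-1,0,0],"turn": [0,0,0],"fingers": 0}
    - {"linear": [-1,0,0],"turn": [0,0,0],"fingers": 0}
    - {"linear": [-1,0,0],"turn": [0,0,0],"fingers": 0}
    - {"linear": [-1,0,0],"turn": [0,0,0],"fingers": 0}
    - {"linear": [-0.3,0,0],"turn": [0,0,0],"fingers": 0}
    - {"linear": [0,0,0],"turn": [0,0,0],"fingers": 0}
    - {"linear": [0,0,0],"turn": [0,0,0],"fingers": 0}

```text
clock: 11.82
ee_pos: [599.7, -167.2, 36.5]
tool_rot: [-0.0, 0.74, 0.673, 0.0]
contact_force: [-0.4, 0.7, -6.5]
width: 51.3
grasp_force: 65.9
```

```bash
python3 js.py
```

```text
11.825 tcp jig [ 0.5 -0.8] z 36.47158072422942 th 84.5548948673652 F jig [-0.7 -0.5] -6.452950871286546 51.31794419988926
```

Free so far, with about 4 mm left to the stop. I'll creep forward and watch the force.

arm_command:
  deltas:
    - {"linear": [-0.2,0,0.05],"turn": [0,0,0],"fingers": 0}
    - {"linear": [-0.1,0,0],"turn": [0,0,0],"fingers": 0}
    - {"linear": [-0.1,0,0],"turn": [0,0,0],"fingers": 0}
    - {"linear": [0,0,0],"turn": [0,0,0],"fingers": 0}

```text
clock: 12.32
ee_pos: [599.3, -171.6, 36.0]
tool_rot: [-0.0, 0.74, 0.673, 0.0]
contact_force: [0.2, 0.4, -5.7]
width: 51.3
grasp_force: 65.9
```

```bash
python3 js.py
```

```text
12.325 tcp jig [ 4.9 -0.8] z 36.00412724622829 th 84.53572190260182 F jig [-0.5  0.1] -5.711677453347966 51.329839370423386
```

arm_command:
  deltas:
    - {"linear": [-0.1,0,0],"turn": [0,0,0],"fingers": 0}
    - {"linear": [-0.1,0,0],"turn": [0,0,0],"fingers": 0}
    - {"linear": [0,0,0],"turn": [0,0,0],"fingers": 0}

```text
clock: 12.7
ee_pos: [599.2, -172.6, 36.2]
tool_rot: [-0.001, 0.74, 0.673, 0.001]
contact_force: [-0.1, 8.5, -3.1]
width: 50.8
grasp_force: 66.4
```

```bash
python3 js.py
```

```text
12.7 tcp jig [ 5.9 -0.8] z 36.17555731003753 th 84.55549880000612 F jig [-8.5 -0.9] -3.114095351372334 50.77797101803863
```

The tongue is against the stop at 8.5 N, within 1.5 mm of the expected spot. I'll set the foot down, push slightly, release and rise.

arm_command:
  deltas:
    - {"linear": [0,0,0.07],"turn": [0,0,0],"fingers": 0}
    - {"linear": [-0.1,0,0],"turn": [0,0,0],"fingers": 0}
    - {"linear": [0,0,0],"turn": [0,0,0],"fingers": 0}

```text
clock: 13.08
ee_pos: [599.2, -172.8, 35.6]
tool_rot: [-0.001, 0.74, 0.673, 0.001]
contact_force: [0.4, 16.2, 0.2]
width: 51.0
grasp_force: 66.7
```

```bash
python3 js.py
```

```text
13.075 tcp jig [ 6.1 -0.8] z 35.58275038741196 th 84.5729161666616 F jig [-16.2  -1.1] 0.21043737094091203 51.025839562476044
```

arm_command:
  deltas:
    - {"linear": [0,0,0],"turn": [0,0,0],"fingers": 1}
    - {"linear": [0,0,0],"turn": [0,0,0],"fingers": 1}
    - {"linear": [0,0,0],"turn": [0,0,0],"fingers": 1}
    - {"linear": [0,0,0],"turn": [0,0,0],"fingers": 1}
    - {"linear": [0,0,-2],"turn": [0,0,0],"fingers": 1}
    - {"linear": [0,0,-5],"turn": [0,0,0],"fingers": 1}
    - {"linear": [0,0,-6],"turn": [0,0,0],"fingers": 1}
    - {"linear": [2,-1,-4],"turn": [0,0,0],"fingers": 1}
    - {"linear": [4,-2,-2],"turn": [0,0,0],"fingers": 1}
    - {"linear": [2.1,-1.4,0],"turn": [0,0,0],"fingers": 1}
    - {"linear": [0,0,0],"turn": [0,0,0],"fingers": 1}
    - {"linear": [0,0,0],"turn": [0,0,0],"fingers": 1}

```text
clock: 14.58
ee_pos: [562.8, -90.1, 224.8]
tool_rot: [-0.0, 0.74, 0.673, -0.0]
contact_force: [-0.4, -0.9, -0.8]
width: 85.3
grasp_force: 0.0
```

```bash
python3 js.py; python3 look.py w3; python3 -c "
import cv2
i=cv2.imread('pics/w3.png');cv2.imwrite('pics/w3b.png',cv2.resize(i,(800,500),interpolation=2))"
```

```text
14.575 tcp jig [-72.8 -44.8] z 224.79314483959814 th 84.53935849430387 F jig [ 0.9 -0.3] -0.8246404225864629 85.31405919239894
14.58 [562.8 -90.1 224.8] toolx 84.53935844768533 tilt [-8.e-04  1.e-04 -1.e+00] 85.31405919239894 [-0.4 -0.9 -0.8]
[[ 1.0000e+00 -9.0000e-02 -3.0000e-02  5.7158e+02]
 [-1.0000e-01 -9.4000e-01 -3.2000e-01 -7.7800e+00]
 [-0.0000e+00  3.2000e-01 -9.5000e-01  3.6781e+02]
 [ 0.0000e+00  0.0000e+00  0.0000e+00  1.0000e+00]]
```

View pics/w3b.png

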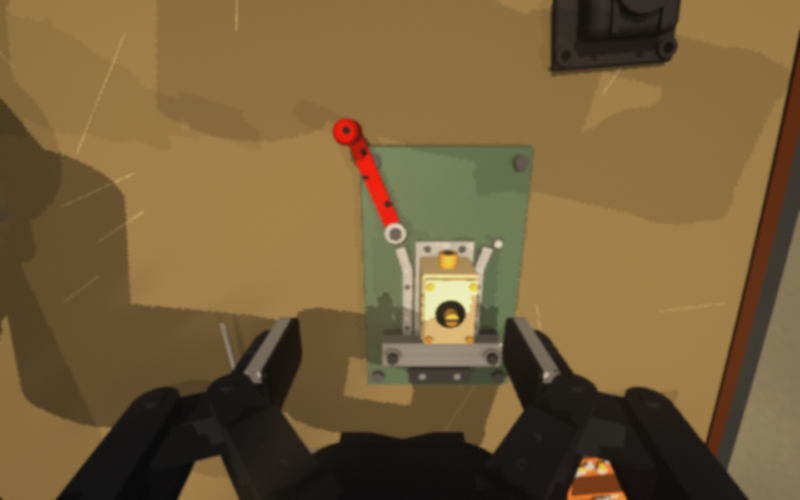

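The module sits between the rails. The foot's rear edge is at row ~242, from (415,242) to (475,242). The knob top is at (347,131) and the pivot at (395,234).

Run:
```python
from h import *
c=np.load("w3.npz");P=(c["K"],c["D"],c["extrinsics"])
t=np.array([600.54,-166.80]);a=-1.66497
W=back([((x+.5)/1.25-.5,(y+.5)/1.25-.5) for x,y in [(347,131),(395,234),(415,242),(475,242),(532,147)]],[64,26,18,18,12],*P)
J=(W[:,:2]-t)@R2(a);print(J.round(1))
v=J[0]-[-56,-50];q=np.arctan2(-v[0],v[1]);k=np.array([-56-105*np.sin(q),-50+105*np.cos(q)]);print("q",q,np.hypot(*v),k)
print("go",k-[-72.8,-44.8])
```

```text
[[-153.   -88.5]
 [ -54.4  -50.9]
 [ -43.5  -30.5]
 [ -43.4   31.5]
 [-137.9   81.8]]
q 1.9486841697259538 104.36068112425963 [-153.59183061  -88.74060658]
go [-80.79183061 -43.94060658]
```

arm_command:
  deltas:
    - {"linear": [4,-2.2,2],"turn": [0,0,0],"fingers": 1}
    - {"linear": [4.06,-2.2,3],"turn": [0,0,0],"fingers": 1}
    - {"linear": [0,0,4],"turn": [0,0,0],"fingers": 1}
    - {"linear": [0,0,4],"turn": [0,0,0],"fingers": 1}
    - {"linear": [0,0,3.5],"turn": [0,0,0],"fingers": 1}
    - {"linear": [0,0,2.8],"turn": [0,0,0],"fingers": 1}
    - {"linear": [0,0,0],"turn": [0,0,0],"fingers": 1}
    - {"linear": [0,0,0],"turn": [0,0,0],"fingers": 0.4}
    - {"linear": [0,0,0],"turn": [0,0,0],"fingers": 0.1}
    - {"linear": [0,0,0],"turn": [0,0,0],"fingers": 0.1}
    - {"linear": [0,0,0],"turn": [0,0,0],"fingers": 0.1}
    - {"linear": [0,0,0],"turn": [0,0,0],"fingers": 0.1}
    - {"linear": [0,0,0],"turn": [0,0,0],"fingers": 0.1}
    - {"linear": [0,0,0],"turn": [0,0,0],"fingers": 0.1}

```text
clock: 16.38
ee_pos: [527.1, -5.2, 33.1]
tool_rot: [0.0, 0.74, 0.673, 0.0]
contact_force: [-2.2, 1.3, 7.3]
width: 19.9
grasp_force: 58.5
```

```bash
python3 js.py
```

```text
16.375 tcp jig [-154.   -88.3] z 33.065330118615606 th 84.54468971650562 F jig [-1.1 -2.3] 7.344105108326597 19.8749487303627
```

arm_command:
  deltas:
    - {"linear": [0.46,1.4,0],"turn": [0,0,8],"fingers": 0.1}
    - {"linear": [0.46,1.4,0],"turn": [0,0,8],"fingers": 0.1}
    - {"linear": [0.46,1.4,0],"turn": [0,0,8],"fingers": 0.1}
    - {"linear": [0.46,1.4,0],"turn": [0,0,8],"fingers": 0.1}
    - {"linear": [0,0,0],"turn": [0,0,0],"fingers": 0.1}

```text
clock: 17.0
ee_pos: [585.8, -6.3, 33.0]
tool_rot: [0.001, 0.897, 0.441, -0.0]
contact_force: [-5.3, -13.6, 9.0]
width: 20.3
grasp_force: 59.7
```

```bash
cat >> js.py <<'E'
k=(s["ee_pos"][:2]-t)@R2(a)-[-56,-50];print("q",np.degrees(np.arctan2(-k[0],k[1])),"r",np.hypot(*k),"Mz",s["wrist_torque"][2])
E
python3 js.py
```

```text
17.0 tcp jig [-158.4  -29.8] z 32.99955194730465 th 52.38130735021155 F jig [14.1 -3.9] 8.96112626927241 20.303175731552432
q 78.83516049364874 r 104.40894774914291 Mz -0.22129745637297032
```

arm_command:
  deltas:
    - {"linear": [0.36,1.43,0],"turn": [0,0,8],"fingers": 0.1}
    - {"linear": [0.46,1.4,0],"turn": [0,0,8],"fingers": 0.1}
    - {"linear": [0.46,1.4,0],"turn": [0,0,8],"fingers": 0.1}
    - {"linear": [0.46,1.4,0],"turn": [0,0,8],"fingers": 0.1}
    - {"linear": [0.46,1.4,0],"turn": [0,0,8],"fingers": 0.1}
    - {"linear": [0,0,0],"turn": [0,0,0],"fingers": 0.1}

```text
clock: 17.75
ee_pos: [642.8, -49.5, 32.9]
tool_rot: [0.001, 0.994, 0.108, -0.001]
contact_force: [-15.9, -11.9, 15.3]
width: 19.9
grasp_force: 60.2
```

```bash
python3 js.py
```

```text
17.75 tcp jig [-120.7   31. ] z 32.88222105642183 th 12.34768532691275 F jig [ 13.3 -14.8] 15.303854490540571 19.851396600112015
q 38.6212644954285 r 103.73558623219073 Mz 0.030597220605025288
```

arm_command:
  deltas:
    - {"linear": [0.31,1.45,-0.1],"turn": [0,0,8],"fingers": 0.1}
    - {"linear": [0.44,1.39,0],"turn": [0,0,8],"fingers": 0.1}
    - {"linear": [0.44,1.39,0],"turn": [0,0,8],"fingers": 0.1}
    - {"linear": [0.44,1.39,0],"turn": [0,0,8],"fingers": 0.1}
    - {"linear": [0,0,0],"turn": [0,0,0],"fingers": 0.1}

```text
clock: 18.38
ee_pos: [659.5, -104.2, 33.1]
tool_rot: [0.0, 0.985, -0.171, -0.001]
contact_force: [-6.8, -3.3, 2.7]
width: 20.1
grasp_force: 60.1
```

```bash
python3 js.py
```

```text
18.375 tcp jig [-67.9  52.9] z 33.147440794377744 th -19.642611478423355 F jig [ 3.9 -6.4] 2.6728023786547657 20.05683870329402
q 6.594558744830031 r 103.53989945369581 Mz 0.2332069199242515
```

arm_command:
  deltas:
    - {"linear": [0.09,0.36,0],"turn": [0,0,2],"fingers": 0.1}
    - {"linear": [0.13,0.34,0],"turn": [0,0,2],"fingers": 0.1}
    - {"linear": [0.13,0.34,0],"turn": [0,0,2],"fingers": 0.1}
    - {"linear": [0,0,0],"turn": [0,0,0],"fingers": 0.1}

```text
clock: 18.88
ee_pos: [659.3, -114.4, 33.2]
tool_rot: [0.0, 0.975, -0.221, -0.001]
contact_force: [-6.3, -4.1, 0.1]
width: 20.2
grasp_force: 59.8
```

```bash
python3 js.py
```

```text
18.875 tcp jig [-57.7  53.6] z 33.18796391073491 th -25.54284941083165 F jig [ 4.6 -5.8] 0.06842063303510515 20.18172770900557
q 0.9349455997173732 r 103.60586636015663 Mz 0.3971124591536803
```

arm_command:
  deltas:
    - {"linear": [0.034,0.094,0],"turn": [0,0,0],"fingers": 0.1}
    - {"linear": [0.034,0.094,0],"turn": [0,0,0],"fingers": 0.1}
    - {"linear": [0.034,0.094,0],"turn": [0,0,0],"fingers": 0.1}
    - {"linear": [0,0,0],"turn": [0,0,0],"fingers": 0.1}

```text
clock: 19.38
ee_pos: [659.1, -116.5, 33.1]
tool_rot: [-0.0, 0.975, -0.221, -0.001]
contact_force: [-4.2, 1.5, 0.4]
width: 19.8
grasp_force: 60.1
```

```bash
python3 js.py
```

```text
19.375 tcp jig [-55.6  53.6] z 33.13282315746291 th -25.508245690532828 F jig [-1.1 -4.3] 0.415233664958829 19.7994055789939
q -0.24414269518498194 r 103.58358757333636 Mz -0.14575431180567325
```

arm_command:
  deltas:
    - {"linear": [0.034,0.094,0],"turn": [0,0,0],"fingers": 0.1}
    - {"linear": [0.034,0.094,0],"turn": [0,0,0],"fingers": 0.1}
    - {"linear": [0,0,0],"turn": [0,0,0],"fingers": 0.1}

```text
clock: 19.75
ee_pos: [659.1, -117.2, 33.2]
tool_rot: [-0.001, 0.975, -0.221, -0.001]
contact_force: [-4.1, 10.7, 1.1]
width: 19.9
grasp_force: 60.5
```

```bash
python3 js.py
```

```text
19.75 tcp jig [-54.9  53.6] z 33.15482518117992 th -25.49157498427857 F jig [-10.2  -5.1] 1.1034722824909369 19.879009082292644
q -0.6272991462037498 r 103.60846549783314 Mz -0.36787828365062325
```

The lever is on its stop (10 N against the push). I'll open only part way, because the housing is close, and rise.

arm_command:
  deltas:
    - {"linear": [0,0,0],"turn": [0,0,0],"fingers": 0.42}
    - {"linear": [0,0,0],"turn": [0,0,0],"fingers": 0.42}
    - {"linear": [0,0,0],"turn": [0,0,0],"fingers": 0.42}
    - {"linear": [0,0,-2],"turn": [0,0,0],"fingers": 0.42}
    - {"linear": [0,0,-4],"turn": [0,0,0],"fingers": 0.42}
    - {"linear": [0,0,-5],"turn": [0,0,0],"fingers": 0.42}
    - {"linear": [0,0,-6],"turn": [0,0,0],"fingers": 0.42}
    - {"linear": [-5,0,-3],"turn": [0,0,0],"fingers": 0.42}
    - {"linear": [-6,0,0],"turn": [0,0,0],"fingers": 0.42}
    - {"linear": [-6,0,0],"turn": [0,0,0],"fingers": 0.42}
    - {"linear": [-6,0,0],"turn": [0,0,0],"fingers": 0.42}
    - {"linear": [0,0,0],"turn": [0,0,0],"fingers": 0.42}
    - {"linear": [0,0,0],"turn": [0,0,0],"fingers": 0.42}

```text
clock: 21.38
ee_pos: [452.1, -20.1, 234.8]
tool_rot: [-0.0, 0.975, -0.22, 0.001]
contact_force: [-0.1, 0.1, 0.3]
width: 35.8
grasp_force: 0.0
```

```bash
python3 js.py
python3 - <<'E'
from station import env
import cv2,numpy as np
a=env.get_image("top")["pixels"][:,:,::-1];b=env.get_image("scene")["pixels"][:,:,::-1]
A=cv2.resize(a[130:245,312:442],None,fx=3,fy=3,interpolation=2);B=cv2.resize(b[140:255,220:350],None,fx=3,fy=3,interpolation=2)
cv2.imwrite("pics/end.png",np.hstack([A,B]))
E
```

```text
21.375 tcp jig [-132.1 -161.6] z 234.7632718934923 th -25.456424681681895 F jig [-0.1 -0.1] 0.2810795337638502 35.84959975427244
q 145.7149310548278 r 135.06346922047013 Mz -0.028696095627052047
```

View pics/end.png

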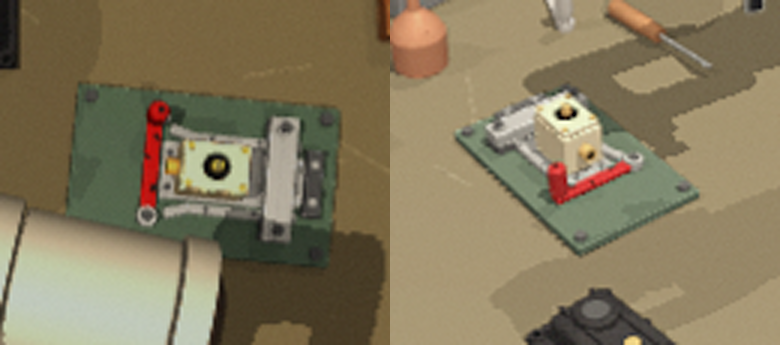

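The lever runs from its pivot at (148,215) to the knob at (158,108), straight across the channel behind the foot. The module is under the bar and the arm is clear, so I'm handing in.

```bash
python3 -c "
from station import env
print(env.sign_off())"
```

```text
the job is handed in; nothing more can be done
None
```

The module is fully home against the back stop under the bar, the red keeper is closed on its stop behind the foot, and the job was handed in at about 21 s with the arm clear and the other bench items not touched.

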